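# Slide the paint tin into the mixer, fit the loose knob and hold it pressed

### The arm

A 6-joint arm with a two-finger parallel gripper is mounted at the origin on the work surface. World frame = base frame: x ahead of the robot, y to its left, z up, the work surface at z = 0. Lengths are in m, angles in rad, forces in N, time in s.
With the tool pointing down it reaches from about 0.35 to 0.975 m from the base axis. Payload 4.9 kg.
Tool frame: the origin (TCP) lies at the very end of the fingers, on their centre line; the grasp point (between the pads) lies behind it (manip.pinch_z is the y of the grasp point in the tool frame, in m); y points along the fingers, x is the direction in which the jaws open and shut, and the axes are right-handed (so a half turn about y gives the same grasp; the last joint's range is limited). The gripper opens to 85 mm and grips with 20 to 120 N. Pads are 22 mm wide; open, the fingers measure 114 mm over their backs; the gripper's body (76 mm by 85 mm) begins 54 mm behind the grasp point. The pads swing forward as they close: fully open they stand 13 mm farther back than shut.
Start: joints at [-1.243, 0.053, 1.613, -0, 1.476, -0.119], TCP at [0.27, -0.564, 0.231] pointing down, gripper open.
Joint ranges: [-3.01, 3.01], [-1.01, 2.22], [0.06, 2.58], [-1.02, 4.17], [0.09, 2.62], [-3.14, 3.14]. Speed limits (rad/s): [2.57, 2.57, 3.14, 3.14, 3.14, 3.14].

### API

Orientations are given as a unit quaternion [w, x, y, z].
In Python, from plant import manip gives the robot as it stands.
- The arm moves only by the tool drive_tool, never from a script. Its argument "motion" is a list of rows, each a list of 3 entries, a list of its own where there are three numbers: the shift along the tool's x, y, z in units of 25 mm (1.0 is 25 mm), then the turn, a rotation vector about the tool's x, y, z in units of 5 degrees (1.0 is 5 degrees), then the closure, from -1 (fully open) to 1 (shut). A call has 1 to 12 rows; each row shifts and turns the commanded pose from where the row before left it, along the tool's axes as they then stand; what a row does not reach is not made up. A row lasts 1/10 s, in which the tool goes at most 50 mm and 8.59 degrees, less where a joint would pass 70% of its speed; a pose out of reach is approached as far as the arm can. A call is refused whole if a number of a shift passes 1 or a number of a turn 1, either way. A call with a gripper value outside its range is refused whole. The fingers move at their own pace and stop on an object; the grip force is fixed at half the most. Time passes only in rows, so rows that do not move let the fingers close. It gives the time, the measured TCP pose, the force and the opening at its end, in the units of the state.
- manip.state(): the state, without advancing time (a new reading comes with each control period).
- manip.grab_frame(name): name is "scene" or "side" or "wrist"; returns a dict with "img" (420x560x3 uint8, blue, green, red), "range_z" (420x560 float32, m along the optical axis (not along the pixel's ray), 0 where there is no reading), "camera_matrix" (3x3 intrinsics, pixels), "world_from_camera" (4x4, takes a point from camera to world coordinates); the wrist camera has in their place "T_tool_cam" (4x4, takes a point from camera to tool coordinates, whose origin is the TCP and whose axes are the tool frame's). Camera axes: x right, y down, z forward; pixel columns grow to the right and rows downward; lengths in m; the calibration is good to about 2 mm. The wrist camera is an equidistant fisheye: a pixel r from the principal point sees the ray r / f radians off the axis. A picture is of the moment at which its call begins: read the wrist's pose just before it.
- manip.job_done(): hands the job in, once; it reports no verdict.
The state is a dict: "time": time; "joint_pos": joint angles; "joint_vel": joint speeds; "joint_efforts": joint torques, N m; "tool_pos": TCP position; "tool_rot": TCP orientation; "contact_force": force on the tool from outside, world axes, zero at the start; "ft_torque": the same for the moment, N m; "gripper_width": opening from 0.0 (shut) to 1.0 (fully open).
Only numpy, scipy, OpenCV 4.12 (cv2) and the standard library are available. Lean on these libraries where they do the work, as an engineer would, in place of code of your own. Each camera call takes 0.05 s, during which the arm holds its last target. There are 200 camera calls.

### The job

Get the paint tin mixed: first slide the closed tin across the table, without lifting or tipping it, fully home into the mixer's cradle, between the two low side rails and against the housing. Then pick up the loose control knob, turn it so the flat in its bore matches the flat of the D-shaped shaft on top of the mixer, push it fully onto the shaft, and press knob and spring-loaded shaft down to the bottom of their travel. Finish while still holding the knob pressed down (it springs back if released), with the tin still home and the other things left where they are.

Things in the scene. Friction and masses are not known exactly. Their poses are not given: they have to be found in the camera images.
- mixer: Fixed tin mixer: grey box 150 (x) x 130 (y) x 70 mm high, origin at the centre of its underside. On its -y face (own y = -65 mm) is the cradle, open at the table: two steel rails 18 mm high, 8 mm thick, 76 mm apart inside, run 42 mm out from the face, then flare to a mouth about 100 mm wide that ends 55 mm from the face. Rails centred on own x = 0.
- pocket (a point): Centre of the tin when fully home in the cradle: 36 mm out from the housing's -y face, midway between the rails, 40 mm above the table. Axes as the mixer's: the tin goes in along +y.
- tin_mid (a point): Centre of the closed paint tin that is to be mixed: an upright cylinder 72 mm in diameter and 80 mm high, plain steel with a paper band, about 0.25 to 0.5 kg, standing on the table. Point half-way up on its axis, z up.
- knob_grip (a point): Loose black knob, bore down on the table: round skirt 42 mm wide, 20 mm high; on it a bar grip 14 mm thick (own y), 22 mm high, from own x = -21 to +21 mm, then a pointed nose to x = +31 mm. Point on the axis, mid-height of the bar, 31 mm above the underside. Own x points to the nose, z up. D-bore: 16 mm wide, 16 mm deep, flat 4 mm from the axis on the nose side (+x), chamfered mouth.
- knob_bore (a point): Centre of the closed upper end of the knob's bore, on its axis 16 mm above the underside (15 mm below knob_grip); axes as the knob's. It meets shaft_tip when the knob is fully on. The bore is 1 mm clear of the shaft all round, so the knob goes on within about 8 degrees of matching.
- shaft_tip (a point): Centre of the top end of the D-shaft that stands upright in the middle of the mixer's top, tip 94 mm above the table. Steel, 14 mm wide, 24 mm tall, tip tapered 1.5 mm, one flat 3 mm from the axis on the own +x side; it cannot turn. Own x points out of the flat, z up: the knob fits with its nose along this x. Fully on, the knob's underside is 8 mm above the mixer, 2 mm when pressed right down.
- shaft (a joint): How far the spring-loaded shaft is pressed down, in m: 0 up, 0.006 at its stop. The spring takes 3 N to start moving, 9 N at the stop.
- tape_roll: Bystander: roll of tape lying flat, 64 mm in diameter, 20 mm high; origin under its centre. It and the knob can swap places.
- glue_jar: Bystander: closed jar, 60 mm in diameter, 75 mm high; origin under its centre.
- brush_tin: Bystander: open tin of brushes, 80 mm in diameter, brushes up to 190 mm; origin under its centre.
- sanding_block: Bystander: cork block 45 x 80 x 28 mm; origin under its centre.
- screwdriver: Bystander: screwdriver 170 mm long, lying along its own x.
- mug: Bystander: mug 80 mm wide and 90 mm high, handle at own +y; origin under its centre.

How it is judged:
On the way, in this order (a step that is already met when the one before it is completed fails the run):
1. the tin stands fully home in the cradle (horizontal distance between tin_mid and pocket below 0.006 m and height (world z) of tin_mid below 0.045 m and angle between tin_mid's own z axis and vertical below 0.1 rad), for 0.2 s.
2. the knob is fully on the D-shaft, flat to flat (distance between knob_bore and shaft_tip below 0.004 m and angle between knob_grip's own z axis and vertical below 0.12 rad and angle between the x axis of knob_grip and the x axis of shaft_tip, either way round below 0.35 rad), for 0.2 s.
At the end, for the whole second after the job is handed in: The tin stands upright on the table within 6 mm of its home in the cradle; the knob is fully on the shaft (bore end within 4 mm of the shaft tip, upright within 0.12 rad, flats matched within 0.35 rad); the fingers are on the knob and hold the shaft pressed at least 4 of its 6 mm (all of step 1 and all of step 2 and value of joint shaft above 0.004 m and contact force between knob and the fingers above 1 N); the arm keeps its last pose, push and grip.
It fails at once if the tin is lifted or tipped (height (world z) of tin_mid above 0.052 m or angle between tin_mid's own z axis and vertical above 0.35 rad).
It fails at once if a bystander is pushed more than 40 mm away (distance of any of tape_roll, glue_jar, brush_tin, sanding_block, screwdriver, mug from where it was at the start of the episode above 0.04 m).
It also fails if it takes over 72 s, if anything falls off the work surface, if the arm or the gripper's body presses on something with over 40 N, if the wrist force passes 120 N, or if a joint passes its speed limit or range.

## Working session

There is one attempt and no reset: what is moved stays moved. The work goes in short steps, Python scripts to look and compute and a tool call to move; the robot and the scene stay as the last step left them, time stands still between calls to the robot, and variables do not carry over. Pictures are saved under pics/ and viewed, about 8 in all and at most 12, crops included, and the job is handed in when it is done.

Besides the shell and the picture viewer there is one more tool, called after "Call:" as a command line: name --argument value ..., lists and objects as JSON in quotes. drive_tool: Moves the arm, as the interface text tells. Its arguments: {"type":"object","properties":{"motion":{"type":"array","items":{"type":"array"}}},"required":["motion"]}

```bash
ls; mkdir -p pics; cat > h.py <<'E'
import numpy as np, cv2
from plant import manip
from scipy.spatial.transform import Rotation as R
def cloud(f):
    K=f['camera_matrix'];T=f['world_from_camera'];z=f['range_z']
    v,u=np.mgrid[:z.shape[0],:z.shape[1]]
    p=np.stack([(u-K[0,2])/K[0,0]*z,(v-K[1,2])/K[1,1]*z,z],-1)
    return p@T[:3,:3].T+T[:3,3]
E
python3 - <<'E'
from h import *
s=manip.state();print(s);print(manip.pinch_z)
for n in('scene','side'):
    f=manip.grab_frame(n);cv2.imwrite(f'pics/{n}0.png',f['img']);np.save(n+'0',cloud(f));print(n,f['world_from_camera'][:3,3])
    print((f['range_z']>0).mean())
print(R.from_quat(np.roll(s['tool_rot'],-1)).as_matrix())
E
```

```text
pics
{'time': 0.0, 'joint_pos': array([-1.24304449e+00,  5.33528909e-02,  1.61426519e+00,  5.52798138e-05,
        1.47598589e+00, -1.18981639e-01]), 'joint_vel': array([ 0.00078831, -0.00071007,  0.00051966,  0.00053029,  0.00141726,
       -0.00109891]), 'joint_efforts': array([-7.57034340e-04, -3.93681800e+01, -3.70180464e+01, -1.99612364e-04,
        6.94152943e-03,  9.63327125e-06]), 'tool_pos': array([ 0.26984227, -0.56307587,  0.23008268]), 'tool_rot': array([ 0.5987971 , -0.59787147,  0.37736324, -0.37628277]), 'contact_force': array([0.02393688, 0.02652611, 0.04904563]), 'ft_torque': array([-0.01899508, -0.03906334, -0.03659083]), 'gripper_width': 1.0011957243075842}
-0.0187
scene [ 1.42972754 -0.23710431  0.96878379]
0.9960544217687075
side [0.20819993 0.64636512 0.80863624]
0.9959608843537415
[[ 4.32016523e-01 -5.95373327e-04  9.01865494e-01]
 [-9.01863494e-01  1.92197180e-03  4.32016833e-01]
 [-1.99057135e-03 -9.99997976e-01  2.93378105e-04]]
```

View pics/scene0.png

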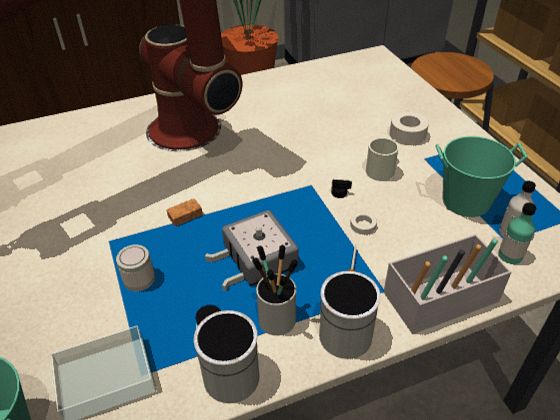

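View pics/side0.png

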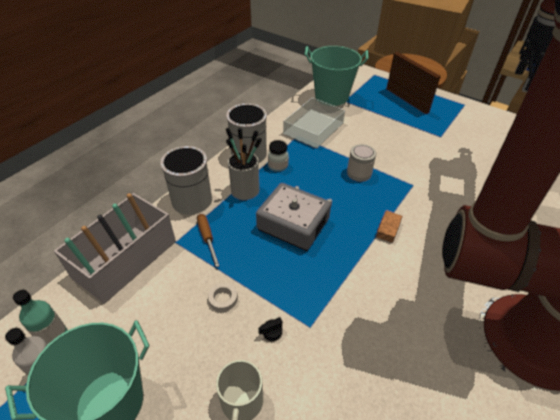

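Scene view: tin at (136,267), mixer at (260,245) with its rails pointing left towards the tin, knob at (341,187), sanding block at (184,212), brush tin at (277,300). Side view: tin at (361,163), mixer at (294,215), shaft at (294,206), knob at (270,328). Next I'll measure these.

```bash
cat > m.py <<'E'
from h import *
px={'scene':dict(tin=(136,267,30),mixer=(260,245,45),knob=(341,187,16)),'side':dict(tin=(361,163,25),mixer=(294,215,45),knob=(270,328,20))}
zr=dict(tin=(.072,.09),mixer=(.064,.076),knob=(.034,.05))
for n in px:
    c=np.load(n+'0.npy')
    for k,(u,v,r) in px[n].items():
        p=c[v-r:v+r,u-r:u+r].reshape(-1,3);lo,hi=zr[k]
        q=p[(p[:,2]>lo)&(p[:,2]<hi)];
        xy=(q[:,:2]*1000).astype(np.float32)
        print(n,k,len(q),np.median(q[:,2]).round(4),q.mean(0).round(4),cv2.minAreaRect(xy) , cv2.minEnclosingCircle(xy))
        if k=='mixer':
            t=p[(p[:,2]>.085)&(p[:,2]<.1)]
            ctr=np.array(cv2.minAreaRect(xy)[0])/1000
            t=t[np.linalg.norm(t[:,:2]-ctr,axis=1)<.02];print(' shaft',len(t),t.mean(0).round(4),t[:,2].max())
        if k=='knob':
            t=p[(p[:,2]>.006)];print(' all',len(t),t.mean(0).round(4),t[:,2].max(),cv2.minEnclosingCircle((t[:,:2]*1000).astype(np.float32)))
E
python3 m.py
python3 - <<'E'
import cv2
a=cv2.imread('pics/scene0.png');b=cv2.imread('pics/side0.png')
c=[cv2.resize(i[v-r:v+r,u-r:u+r],(390,290),interpolation=cv2.INTER_CUBIC) for i,u,v,r in((a,258,240,40),(b,294,210,40),(a,341,187,25),(b,270,328,25))]
cv2.imwrite('pics/crop0.png',cv2.vconcat([cv2.hconcat(c[:2]),cv2.hconcat(c[2:])]))
E
```

```text
scene tin 706 0.0822 [ 0.5557 -0.2474  0.0817] ((552.1312255859375, -246.84165954589844), (69.95014190673828, 73.16828918457031), 84.14393615722656) ((550.9899291992188, -247.30032348632812), 37.83305358886719)
scene mixer 2289 0.0724 [0.597  0.032  0.0722] ((593.967529296875, 33.99604797363281), (154.15713500976562, 130.32850646972656), 5.450907230377197) ((594.4293212890625, 34.2679443359375), 94.38139343261719)
 shaft 33 [0.594  0.035  0.0926] 0.09839186543945622
scene knob 121 0.0427 [0.4636 0.3128 0.0418] ((462.80596923828125, 314.828857421875), (50.400184631347656, 22.50014305114746), 67.14566040039062) ((462.1419982910156, 315.096435546875), 25.393251419067383)
 all 333 [0.4787 0.3027 0.0412] 0.9687837941824108 ((906.574462890625, 57.71208190917969), 600.5047607421875)
side tin 360 0.0797 [ 0.5489 -0.2434  0.0795] ((549.6263427734375, -245.70477294921875), (68.98957824707031, 70.1787109375), 37.56373596191406) ((550.6311645507812, -246.77699279785156), 36.666866302490234)
side mixer 2224 0.0698 [0.5911 0.0392 0.0697] ((629.3665771484375, 38.88278579711914), (222.44093322753906, 131.59555053710938), 6.031266689300537) ((628.5845947265625, 35.81453323364258), 124.3866958618164)m.py:14: RuntimeWarning: Mean of empty slice.
  t=t[np.linalg.norm(t[:,:2]-ctr,axis=1)<.02];print(' shaft',len(t),t.mean(0).round(4),t[:,2].max())
  ret = um.true_divide(
Traceback (most recent call last):
  File "m.py", line 14, in <module>
    t=t[np.linalg.norm(t[:,:2]-ctr,axis=1)<.02];print(' shaft',len(t),t.mean(0).round(4),t[:,2].max())
                                                                                         ~~~~~~~~~~^^
ValueError: zero-size array to reduction operation maximum which has no identity
```

View pics/crop0.png

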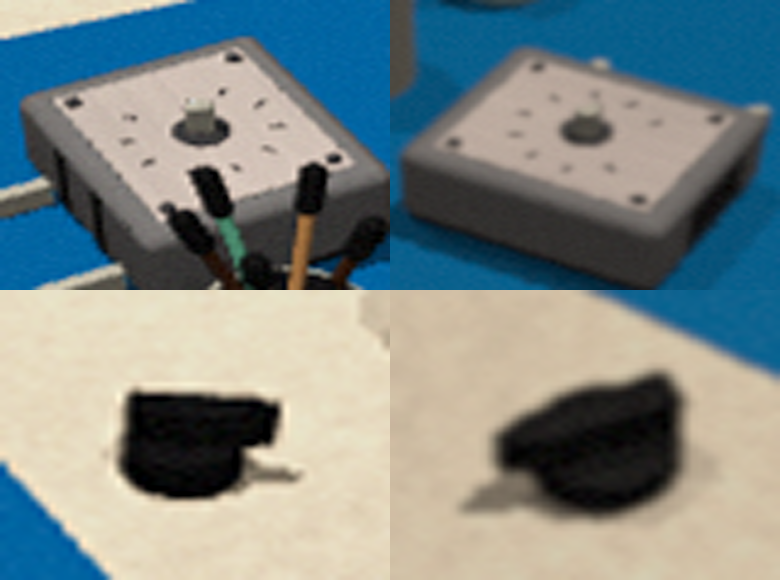

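Call:
drive_tool --motion '[[[0,0,0],[0,-1,0],-1],[[0,0,0],[0,-1,0],-1],[[0,0,0],[0,-1,0],-1],[[0,0,0],[0,-1,0],-1],[[0,0,0],[0,-1,0],-1],[[0,0,0],[0,-1,0],-1],[[0,0,0],[0,-1,0],-1],[[0,0,0],[0,-1,0],-1],[[0,0,0],[0,-1,0],-1],[[0,0,0],[0,-1,0],-1],[[0,0,0],[0,-1,0],-1],[[0,0,0],[0,-1,0],-1]]'

```text
time: 1.3
tool_pos: [0.2699, -0.5633, 0.2306]
tool_rot: [0.707, -0.706, 0.026, -0.026]
contact_force: [-0.5, -0.1, 0.3]
gripper_width: 1.004
```

Call:
drive_tool --motion '[[[0,0,0],[0,-1,0],-1],[[0,0,0],[0,-1,0],-1],[[0.8,0.2,0.8],[0,0,0],-1],[[1,0.2,1],[0,0,0],-1],[[1,0.2,1],[0,0,0],-1],[[1,0.2,1],[0,0,0],-1],[[1,0.2,1],[0,0,0],-1],[[1,0.2,1],[0,0,0],-1],[[1,0.2,1],[0,0,0],-1],[[1,0.2,1],[0,0,0],-1],[[1,0.2,1],[0,0,0],-1],[[1,0.2,0.7],[0,0,0],-1]]'

```text
time: 2.5
tool_pos: [0.4912, -0.3014, 0.1805]
tool_rot: [0.707, -0.706, -0.035, 0.035]
contact_force: [1.3, -0.2, -0.7]
gripper_width: 0.995
```

```bash
cat >> h.py <<'E'
def go(x,y,z,yaw):
    "print the remaining shift (units of 25 mm, along tool axes after turning) and turn (units of 5 deg about tool y)"
    s=manip.state();p=s['tool_pos'];M=R.from_quat(np.roll(s['tool_rot'],-1)).as_matrix()
    now=np.degrees(np.arctan2(M[1,0],M[0,0]));d=(yaw-now+90)%180-90
    c,n=np.cos(np.radians(yaw)),np.sin(np.radians(yaw))
    e=np.array([x,y,z])-p
    print('t',s['time'],'p',p.round(4),'yaw',now.round(2),'tilt',(M[:,1]).round(4),'j',s['joint_pos'].round(2),'F',s['contact_force'].round(1),'w',s['gripper_width'].round(3))
    k=1 if abs((now+d-yaw)%360)<1 or abs((now+d-yaw)%360-360)<1 else -1
    print('shift',np.round(np.array([k*(c*e[0]+n*e[1]),-e[2],k*(-n*e[0]+c*e[1])])/.025,2),'turn',round(-d/5,2))
E
python3 - <<'E'
from h import *
go(.551,-.2465,.05,5.6)
c=np.load('side0.npy')
for u,v in((278,148),(243,165),(222,297),(240,375),(390,222)):print(c[v,u].round(3))
E
```

```text
Traceback (most recent call last):
  File "h.py", line 15, in go
    print('t',s['time'],'p',p.round(4),'yaw',now.round(2),'tilt',(M[:,1]).round(4),'j',s['joint_pos'].round(2),'F',s['contact_force'].round(1),'w',s['gripper_width'].round(3))
                                                                                                                                                   ^^^^^^^^^^^^^^^^^^^^^^^^
AttributeError: 'float' object has no attribute 'round'
```

```bash
sed -i "s/s\['gripper_width'\].round(3)/round(s['gripper_width'],3)/" h.py
python3 - <<'E'
from h import *
go(.551,-.2465,.05,5.6)
c=np.load('side0.npy')
for u,v in((278,148),(243,165),(222,297),(240,375),(390,222)):print(c[v,u].round(3))
E
```

```text
t 2.5 p [ 0.4912 -0.3014  0.1805] yaw 5.64 tilt [-7.e-04  8.e-04 -1.e+00] j [-0.68 -0.03  1.78  0.    1.39 -0.78] F [ 1.3 -0.2 -0.7] w 0.995
shift [2.6  5.22 1.95] turn 0.01
[ 0.758 -0.129  0.073]
[0.764 0.018 0.107]
[0.601 0.305 0.   ]
[0.448 0.427 0.03 ]
[ 0.387 -0.099  0.027]
```

Call:
drive_tool --motion '[[[0.9,0,0.65],[0,0,0],-1],[[0.9,0,0.65],[0,0,0],-1],[[0.8,0,0.65],[0,0,0],-1],[[0,0.5,0],[0,0,0],-1],[[0,0,0],[0,0,0],-1],[[0,0,0],[0,0,0],-1]]'

```text
time: 3.1
tool_pos: [0.5495, -0.2487, 0.1675]
tool_rot: [0.707, -0.706, -0.034, 0.035]
contact_force: [0.5, -0.0, -0.8]
gripper_width: 1.004
```

```bash
python3 - <<'E'
from h import *
go(.551,-.2465,.03,5.6)
f=manip.grab_frame('wrist');cv2.imwrite('pics/w1.png',f['img']);print(f['camera_matrix'],f['T_tool_cam'])
E
```

```text
t 3.1 p [ 0.5495 -0.2487  0.1675] yaw 5.56 tilt [-0.0023  0.001  -1.    ] j [-0.55  0.05  1.72 -0.    1.37 -0.65] F [ 0.5 -0.  -0.8] w 1.004
shift [0.07 5.5  0.08] turn -0.01
[[325.1922621    0.         280.19723185]
 [  0.         325.1922621  207.41318414]
 [  0.           0.           1.        ]] [[ 9.99999891e-01  4.17057177e-04 -2.11132208e-04  9.00690028e-05]
 [ 3.25919637e-04 -2.98276191e-01  9.54479548e-01 -1.42222626e-01]
 [ 3.35096835e-04 -9.54479513e-01 -2.98276294e-01  7.55106401e-02]
 [ 0.00000000e+00  0.00000000e+00  0.00000000e+00  1.00000000e+00]]
```

View pics/w1.png

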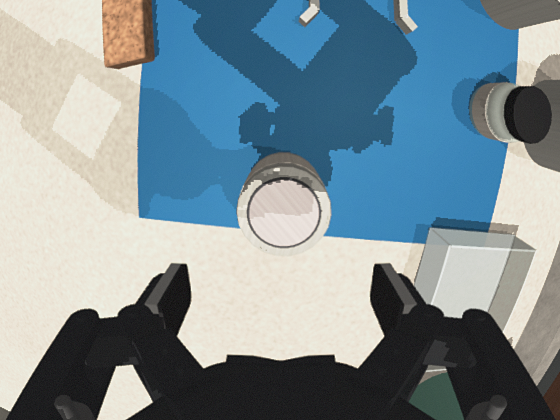

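The tin's lid sits at (284,213), midway between the fingers. The rail mouths are at the top, at (308,12) and (403,15). Descending and gripping.

Call:
drive_tool --motion '[[[0.1,0.8,0.05],[0,0,0],-1],[[0,0.8,0],[0,0,0],-1],[[0,0.8,0],[0,0,0],-1],[[0,0.8,0],[0,0,0],-1],[[0,0.8,0],[0,0,0],-1],[[0,0.8,0],[0,0,0],-1],[[0,0.7,0],[0,0,0],-1],[[0,0,0],[0,0,0],-0.5],[[0,0,0],[0,0,0],0],[[0,0,0],[0,0,0],0.5],[[0,0,0],[0,0,0],1],[[0,0,0],[0,0,0],1]]'

```text
time: 4.35
tool_pos: [0.553, -0.247, 0.0315]
tool_rot: [-0.706, 0.706, 0.035, -0.034]
contact_force: [0.5, -0.7, -5.3]
gripper_width: 0.829
```

```bash
python3 - <<'E'
from h import *
go(.604+.08*.0976,-.0665-.08,.03,5.6)
E
```

```text
t 4.35 p [ 0.553  -0.247   0.0315] yaw 5.6 tilt [ 2.e-04 -1.e-04 -1.e+00] j [-0.54  0.21  1.8  -0.    1.14 -0.64] F [ 0.5 -0.7 -5.3] w 0.829
shift [2.73 0.06 3.77] turn 0.0
```

Call:
drive_tool --motion '[[[0.4,0,0.3],[0,0,0],1],[[0.4,0,0.3],[0,0,0],1],[[0.4,0,0.3],[0,0,0],1],[[0.4,0,0.3],[0,0,0],1],[[0.4,0,0.3],[0,0,0],1],[[0.4,0,0.3],[0,0,0],1],[[0.35,0,0.3],[0,0,0],1],[[0,0,0.3],[0,0,0],1],[[0,0,0.3],[0,0,0],1],[[0,0,0],[0,0,0],1]]'

```text
time: 5.35
tool_pos: [0.6141, -0.1719, 0.0309]
tool_rot: [0.706, -0.706, -0.034, 0.035]
contact_force: [-0.8, -0.2, -5.3]
gripper_width: 0.832
```

```bash
python3 - <<'E'
from h import *
go(.6037,-.0665,.03,5.6)
import math
s=manip.state();f=manip.grab_frame('wrist');cv2.imwrite('pics/w2.png',f['img'])
np.savez('w2',**f,p=s['tool_pos'],q=s['tool_rot'])
f=manip.grab_frame('scene');c=cloud(f);p=c[180:330,150:330].reshape(-1,3)
q=p[(p[:,2]>.077)&(p[:,2]<.087)&(p[:,1]<-.05)&(abs(p[:,0]-.62)<.06)];print(q.mean(0),cv2.minEnclosingCircle((q[:,:2]*1000).astype('f')))
r=p[(p[:,2]>.012)&(p[:,2]<.024)&(p[:,1]>-.1)&(p[:,1]<-.03)&(abs(p[:,0]-.6)<.09)]
M=R.from_euler('z',5.6,degrees=True).as_matrix()
l=(r-[.594,.034,0])@M;print(len(r))
for sgn in(-1,1):
    b=l[(l[:,0]*sgn>0)&(l[:,1]<-70)|(l[:,0]*sgn>.03)&(l[:,1]>-.105)];print(len(b),b[:,0].min() if len(b) else 0,b[:,0].max() if len(b) else 0,np.percentile(b[:,0],[10,50,90]) if len(b) else 0)
E
```

```text
t 5.35 p [ 0.6141 -0.1719  0.0309] yaw 5.65 tilt [-1.3e-03  7.0e-04 -1.0e+00] j [-0.39  0.28  1.72  0.    1.15 -0.49] F [-0.8 -0.2 -5.3] w 0.832
shift [-0.    0.04  4.24] turn 0.01
[ 0.61949218 -0.18340953  0.08353924] ((616.798095703125, -173.4272918701172), 39.170814514160156)
235
92 -0.06196072070255468 -0.03080014033537758 [-0.04642177 -0.04000116 -0.03718841]
79 0.035890468518407256 0.04853318975563119 [0.03834638 0.04384115 0.04663993]
```

View pics/w2.png

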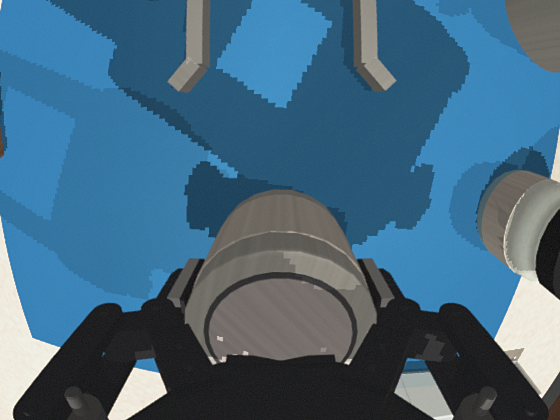

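The tin, centred at column 281, lines up with the rails at columns 197 and 365, and the rails look parallel to the tool. Sliding it in.

Call:
drive_tool --motion '[[[0,0,0.4],[0,0,0],1],[[0,0,0.5],[0,0,0],1],[[0,0,0.5],[0,0,0],1],[[0,0,0.5],[0,0,0],1],[[0,0,0.5],[0,0,0],1],[[0,0,0.5],[0,0,0],1],[[0,0,0.4],[0,0,0],1],[[0,0,0.3],[0,0,0],1],[[0,0,0.2],[0,0,0],1],[[0,0,0.2],[0,0,0],1],[[0,0,0.1],[0,0,0],1],[[0,0,0],[0,0,0],1]]'

```text
time: 6.65
tool_pos: [0.6048, -0.071, 0.0313]
tool_rot: [-0.706, 0.706, 0.035, -0.035]
contact_force: [0.3, 0.5, -5.7]
gripper_width: 0.831
```

```bash
python3 - <<'E'
from h import *
go(.6037,-.0665,.03,5.6)
E
```

```text
t 6.65 p [ 0.6048 -0.071   0.0313] yaw 5.61 tilt [ 0.e+00 -1.e-04 -1.e+00] j [-0.24  0.22  1.79 -0.    1.14 -0.34] F [ 0.3  0.5 -5.7] w 0.831
shift [-0.03  0.05  0.18] turn 0.0
```

Call:
drive_tool --motion '[[[0,0,0.08],[0,0,0],1],[[0,0,0.06],[0,0,0],1],[[0,0,0.04],[0,0,0],1],[[0,0,0],[0,0,0],1]]'

```text
time: 7.05
tool_pos: [0.6044, -0.0666, 0.0313]
tool_rot: [0.706, -0.706, -0.035, 0.035]
contact_force: [0.3, -0.1, -4.5]
gripper_width: 0.83
```

Call:
drive_tool --motion '[[[0,0,0.04],[0,0,0],1],[[0,0,0.04],[0,0,0],1],[[0,0,0],[0,0,0],1]]'

```text
time: 7.35
tool_pos: [0.6042, -0.0645, 0.0313]
tool_rot: [0.706, -0.706, -0.035, 0.035]
contact_force: [0.5, -0.1, -6.1]
gripper_width: 0.831
```

Call:
drive_tool --motion '[[[0,0,0.06],[0,0,0],1],[[0,0,0.06],[0,0,0],1],[[0,0,0],[0,0,0],1]]'

```text
time: 7.65
tool_pos: [0.6042, -0.0644, 0.0315]
tool_rot: [-0.704, 0.708, 0.035, -0.034]
contact_force: [0.0, -10.3, -6.4]
gripper_width: 0.832
```

Call:
drive_tool --motion '[[[0,0,0.06],[0,0,0],1],[[0,0,0.06],[0,0,0],1],[[0,0,0],[0,0,0],1]]'

```text
time: 7.95
tool_pos: [0.6042, -0.0645, 0.0317]
tool_rot: [-0.702, 0.71, 0.035, -0.034]
contact_force: [0.2, -19.5, -6.6]
gripper_width: 0.831
```

Contact with the housing at 20 N, so the tin is home. Unloading, opening, and lifting away.

Call:
drive_tool --motion '[[[0,0,-0.2],[0,0,0],1],[[0,0,0],[0,0,0],0],[[0,0,0],[0,0,0],-1],[[0,0,0],[0,0,0],-1],[[0,0,0],[0,0,0],-1],[[0,-0.3,0],[0,0,0],-1],[[0,-0.5,0],[0,0,0],-1],[[0,-0.8,0],[0,0,0],-1],[[0,-1,0],[0,0,0],-1],[[0,-1,0],[0,0,0],-1],[[0,-1,0],[0,0,0],-1],[[0,-1,0],[0,0,0],-1]]'

```text
time: 9.15
tool_pos: [0.6044, -0.0636, 0.174]
tool_rot: [-0.706, 0.706, 0.035, -0.034]
contact_force: [0.3, -0.5, 0.3]
gripper_width: 0.999
```

Call:
drive_tool --motion '[[[0,-0.8,0.5],[0,0,0],-1],[[0,0,0.9],[0,0,0],-1],[[0,0,0.9],[0,0,0],-1],[[0,0,0.7],[0,0,0],-1],[[0,0,0],[0,0,0],-1],[[0,0,0],[0,0,0],-1]]'

```text
time: 9.75
tool_pos: [0.5968, 0.0111, 0.1917]
tool_rot: [-0.706, 0.706, 0.035, -0.035]
contact_force: [0.7, -0.1, 0.0]
gripper_width: 1.001
```

```bash
python3 - <<'E'
from h import *
go(.594,.034,.18,5.6)
s=manip.state();f=manip.grab_frame('wrist');cv2.imwrite('pics/w3.png',f['img'])
np.savez('w3',**f,p=s['tool_pos'],q=s['tool_rot'])
f=manip.grab_frame('scene');c=cloud(f);cv2.imwrite('pics/scene3.png',f['img']);p=c[180:330,150:330].reshape(-1,3)
q=p[(p[:,2]>.077)&(p[:,2]<.087)&(p[:,1]<-.0)&(np.hypot(p[:,0]-.604,p[:,1]+.066)<.05)];print(cv2.minEnclosingCircle((q[:,:2]*1000).astype('f')))
E
```

```text
t 9.75 p [0.5968 0.0111 0.1917] yaw 5.65 tilt [ 5.e-04 -6.e-04 -1.e+00] j [-0.11  0.01  1.72 -0.    1.41 -0.2 ] F [ 0.7 -0.1  0. ] w 1.001
shift [-0.02  0.47  0.92] turn 0.01
((603.4813842773438, -65.83035278320312), 38.36971664428711)
```

View pics/w3.png

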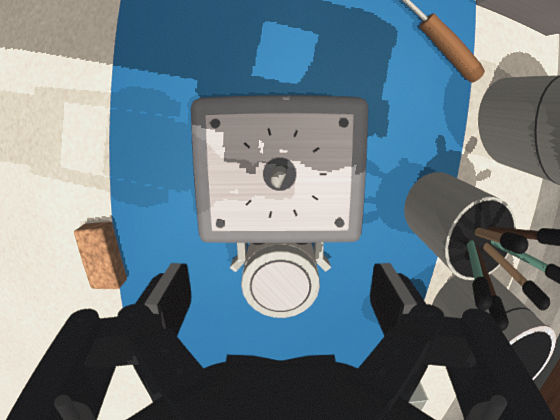

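The tin sits between the rails against the housing, around (281,285), and the shaft is at about (279,176). I need a closer look at the D-flat.

```bash
cat >> h.py <<'E'
def wray(d,u,v,z):
    K=d['camera_matrix'];a=np.array([u-K[0,2],v-K[1,2]])/K[0,0];r=np.linalg.norm(a)+1e-9
    T=d['T_tool_cam'];M=R.from_quat(np.roll(d['q'],-1)).as_matrix()
    ray=M@T[:3,:3]@np.array([*(a/r*np.sin(r)),np.cos(r)]);o=M@T[:3,3]+d['p']
    return o+ray*(z-o[2])/ray[2]
def rect(d,c,z,half,ppm=10):
    "top-down picture of the plane z around c: image right = +x world, image up = +y"
    n=int(2*half*1000*ppm/10); g=np.linspace(-half,half,n)
    X,Y=np.meshgrid(c[0]+g,c[1]-g)
    K=d['camera_matrix'];T=d['T_tool_cam'];M=R.from_quat(np.roll(d['q'],-1)).as_matrix()
    P=(np.stack([X,Y,np.full_like(X,z)],-1)-d['p'])@M; P=(P-T[:3,3])@T[:3,:3]
    rr=np.hypot(P[...,0],P[...,1]);th=np.arctan2(rr,P[...,2])/np.maximum(rr,1e-9)*K[0,0]
    return cv2.remap(d['img'],(P[...,0]*th+K[0,2]).astype('f'),(P[...,1]*th+K[1,2]).astype('f'),cv2.INTER_CUBIC)
E
python3 - <<'E'
from h import *
d=dict(np.load('w3.npz'))
print(wray(d,279,176,.07))
a=cv2.resize(d['img'][150:200,254:304],(500,500),interpolation=cv2.INTER_NEAREST)
a=cv2.convertScaleAbs(a,alpha=1.0)
cv2.imwrite('pics/w3c.png',a)
# knob from scene
c=np.load('scene0.npy')
E
```

```text
[0.59391878 0.03116863 0.07      ]
```

View pics/w3c.png

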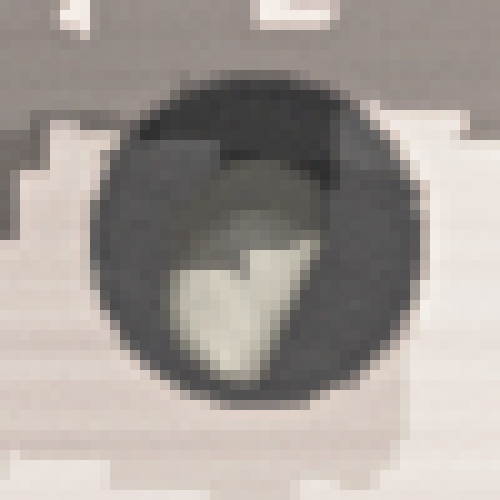

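Call:
drive_tool --motion '[[[0,0,-0.7],[0,0,0],-1],[[0,0,-0.7],[0,0,0],-1],[[0,0.6,-0.7],[0,0,0],-1],[[0,0.9,0],[0,0,0],-1],[[0,0.9,0],[0,0,0],-1],[[0,0.8,0],[0,0,0],-1],[[0,0,0],[0,0,0],-1],[[0,0,0],[0,0,0],-1]]'

```text
time: 10.65
tool_pos: [0.6014, -0.0424, 0.1104]
tool_rot: [0.706, -0.706, -0.033, 0.035]
contact_force: [-0.5, -0.6, -0.9]
gripper_width: 0.999
```

```bash
python3 - <<'E'
from h import *
go(.594,.034,.18,5.6)
s=manip.state();f=manip.grab_frame('wrist');d=dict(f,p=s['tool_pos'],q=s['tool_rot']);np.savez('w4',**d)
a=rect(d,(.594,.034),.094,.02,100); cv2.imwrite('pics/w4.png',a); print(a.shape)
E
```

```text
t 10.65 p [ 0.6014 -0.0424  0.1104] yaw 5.53 tilt [-1.8e-03  2.0e-04 -1.0e+00] j [-0.19  0.11  1.77 -0.    1.27 -0.29] F [-0.5 -0.6 -0.9] w 0.999
shift [ 0.   -2.79  3.07] turn -0.01
(400, 400, 3)
```

View pics/w4.png

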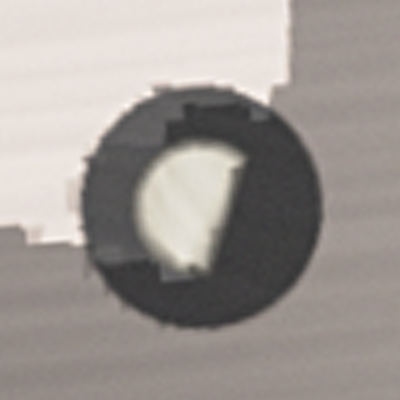

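The shaft seen from above is centred at pixel (203,208), which is world (0.5943, 0.0333). Its flat runs from (243,160) to (208,272), so the flat's normal is at about -17°. Now to the knob.

Call:
drive_tool --motion '[[[0,-0.6,0],[0,0.9,0],-1],[[0,-0.7,0],[0,1,0],-1],[[0,-0.7,0],[0,1,0],-1],[[0,-0.7,0],[0,1,0],-1],[[0,-0.7,0],[0,1,0],-1],[[0,0,0],[0,0.8,0],-1]]'

```text
time: 11.3
tool_pos: [0.6046, -0.042, 0.2021]
tool_rot: [0.693, -0.693, 0.138, -0.145]
contact_force: [0.7, -1.1, 0.4]
gripper_width: 1.002
```

```bash
python3 - <<'E'
from h import *
go(.463,.315,.17,-23)
E
```

```text
t 11.3 p [ 0.6046 -0.042   0.2021] yaw -23.08 tilt [ 0.0091 -0.0018 -1.    ] j [-0.19  0.02  1.69 -0.    1.42  0.21] F [ 0.7 -1.1  0.4] w 1.002
shift [-10.79   1.29  10.93] turn -0.02
```

Call:
drive_tool --motion '[[[-0.8,0,0.8],[0,0,0],-1],[[-0.9,0,0.9],[0,0,0],-1],[[-0.9,0,0.9],[0,0,0],-1],[[-0.9,0,0.9],[0,0,0],-1],[[-0.9,0,0.9],[0,0,0],-1],[[-0.9,0.2,0.9],[0,0,0],-1],[[-0.9,0.2,0.9],[0,0,0],-1],[[-0.9,0.2,0.9],[0,0,0],-1],[[-0.9,0.2,0.9],[0,0,0],-1],[[-0.9,0.2,0.9],[0,0,0],-1],[[-0.9,0.2,0.9],[0,0,0],-1],[[-0.9,0,1],[0,0,0],-1]]'

```text
time: 12.5
tool_pos: [0.4605, 0.3126, 0.1675]
tool_rot: [0.693, -0.693, 0.14, -0.141]
contact_force: [-0.2, -0.3, -0.6]
gripper_width: 0.999
```

Call:
drive_tool --motion '[[[0,0,0],[0,0,0],-1],[[0,0,0],[0,0,0],-1]]'

```text
time: 12.7
tool_pos: [0.4612, 0.3121, 0.1679]
tool_rot: [0.694, -0.693, 0.139, -0.141]
contact_force: [0.8, -0.6, 0.9]
gripper_width: 0.999
```

```bash
python3 - <<'E'
from h import *
go(.463,.315,.17,-23)
s=manip.state();f=manip.grab_frame('wrist');d=dict(f,p=s['tool_pos'],q=s['tool_rot']);np.savez('w5',**d)
a=rect(d,(.463,.315),.042,.04,100);g=a.max(2)
m=(g<75).astype('u1')*255
cs,_=cv2.findContours(m,0,2);k=max(cs,key=cv2.contourArea);print(cv2.contourArea(k),cv2.minAreaRect(k))
b=np.clip(a.astype(float)*2.5,0,255).astype('u1')
cv2.imwrite('pics/w5.png',cv2.hconcat([cv2.resize(b,(520,520)),cv2.resize(f['img'],(280,210),interpolation=3).copy() if 0 else cv2.copyMakeBorder(cv2.resize(f['img'],(280,210)),0,310,0,0,0)]))
E
```

```text
t 12.7 p [0.4612 0.3121 0.1679] yaw -22.82 tilt [ 2.5e-03  6.0e-04 -1.0e+00] j [ 0.46 -0.06  1.84 -0.    1.37  0.86] F [ 0.8 -0.6  0.9] w 0.999
shift [ 0.02 -0.09  0.14] turn 0.04
130361.5 ((386.9874267578125, 411.7372131347656), (441.24078369140625, 413.2293701171875), 76.47683715820312)
```

View pics/w5.png

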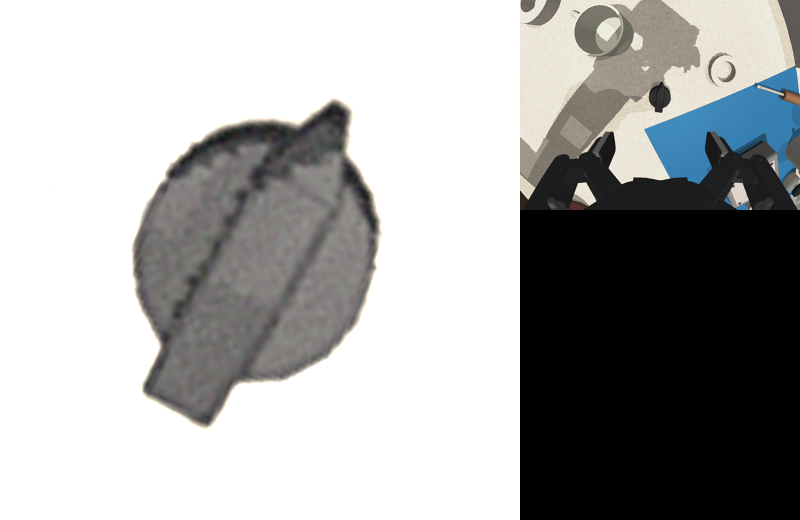

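The knob's back end is at (178,408) and its nose tip at (342,105) in the rectified view, giving a yaw of about 61.5° and an axis at about (0.4604, 0.3107). Lining up and gripping.

Call:
drive_tool --motion '[[[0,0.5,0],[0,0.6,0],-1],[[0,0.5,0],[0,0.54,0],-1],[[0,0.7,0],[0,0,0],-1],[[0,0.7,0],[0,0,0],-1],[[0,0.7,0],[0,0,0],-1],[[0,0.4,0],[0,0,0],-0.5],[[0,0,0],[0,0,0],0],[[0,0,0],[0,0,0],0.3],[[0,0,0],[0,0,0],0.3]]'

```text
time: 13.65
tool_pos: [0.4615, 0.3117, 0.0802]
tool_rot: [0.686, -0.685, 0.174, -0.175]
contact_force: [-0.5, -0.5, 0.7]
gripper_width: 0.355
```

```bash
python3 - <<'E'
from h import *
go(.4604,.3107,.023,-28.5)
E
```

```text
t 13.65 p [0.4615 0.3117 0.0802] yaw -28.62 tilt [ 0.002  0.001 -1.   ] j [ 0.46  0.03  1.9  -0.    1.21  0.96] F [-0.5 -0.5  0.7] w 0.355
shift [-0.02  2.29 -0.06] turn -0.02
```

Call:
drive_tool --motion '[[[-0.02,0.6,-0.06],[0,0,0],0.3],[[0,0.6,0],[0,0,0],0.3],[[0,0.6,0],[0,0,0],0.3],[[0,0.4,0],[0,0,0],0.3],[[0,0.1,0],[0,0,0],0.3],[[0,0,0],[0,0,0],0.3]]'

```text
time: 14.25
tool_pos: [0.459, 0.3103, 0.0204]
tool_rot: [-0.685, 0.686, -0.175, 0.174]
contact_force: [0.0, 0.5, 0.2]
gripper_width: 0.349
```

Call:
drive_tool --motion '[[[0,0,0],[0,0,0],0.6],[[0,0,0],[0,0,0],1],[[0,0,0],[0,0,0],1],[[0,0,0],[0,0,0],1],[[0,0,0],[0,0,0],1]]'

```text
time: 14.75
tool_pos: [0.4595, 0.3106, 0.0215]
tool_rot: [0.685, -0.685, 0.175, -0.175]
contact_force: [1.1, 0.3, -0.1]
gripper_width: 0.144
```

```bash
python3 - <<'E'
from h import *
go(.4604,.3107,.17,-28.5)
E
```

```text
t 14.75 p [0.4595 0.3106 0.0215] yaw -28.6 tilt [ 4.e-04  2.e-04 -1.e+00] j [0.46 0.11 1.93 0.   1.1  0.96] F [ 1.1  0.3 -0.1] w 0.144
shift [ 0.03 -5.94  0.02] turn -0.02
```

Call:
drive_tool --motion '[[[0,-0.4,0],[0,0,0],1],[[0,-0.7,0],[0,0,0],1],[[0,-0.8,0],[0,0.7,0],1],[[0,-0.8,0],[0,1,0],1],[[0,-0.8,0],[0,1,0],1],[[0,-0.8,0],[0,1,0],1],[[0,-0.8,0],[0,1,0],1],[[0,-0.8,0],[0,1,0],1],[[0,0,0],[0,1,0],1],[[0,0,0],[0,1,0],1],[[0,0,0],[0,1,0],1],[[0,0,0],[0,1,0],1]]'

```text
time: 15.95
tool_pos: [0.4593, 0.3104, 0.1695]
tool_rot: [0.552, -0.552, 0.442, -0.442]
contact_force: [-0.8, 0.0, -0.6]
gripper_width: 0.149
```

Call:
drive_tool --motion '[[[0,0,0],[0,1,0],1],[[0,0,0],[0,1,0],1],[[0,0,0],[0,1,0],1],[[0,0,0],[0,1,0],1],[[0,0,0],[0,1,0],1],[[0,0,0],[0,1,0],1],[[0,0,0],[0,0,0],1]]'

```text
time: 16.65
tool_pos: [0.4593, 0.3105, 0.1693]
tool_rot: [-0.42, 0.42, -0.569, 0.569]
contact_force: [-0.6, 1.0, -0.6]
gripper_width: 0.15
```

```bash
python3 - <<'E'
from h import *
go(.5943,.0333,.17,-107.3)
E
```

```text
t 16.65 p [0.4593 0.3105 0.1693] yaw -107.09 tilt [ 3.e-04  1.e-04 -1.e+00] j [ 0.46 -0.07  1.84 -0.    1.37  2.33] F [-0.6  1.  -0.6] w 0.15
shift [ 8.98 -0.03  8.45] turn 0.04
```

Call:
drive_tool --motion '[[[0.6,0,0.5],[0,0,0],1],[[0.8,0,0.75],[0,0,0],1],[[0.8,0,0.75],[0,0,0],1],[[0.8,0,0.75],[0,0,0],1],[[0.8,0,0.75],[0,0,0],1],[[0.8,0,0.75],[0,0,0],1],[[0.8,0,0.75],[0,0,0],1],[[0.8,0,0.75],[0,0,0],1],[[0.8,0,0.75],[0,0,0],1],[[0.8,0,0.75],[0,0,0],1],[[0.6,0,0.7],[0,0,0],1],[[0.58,0,0.5],[0,0,0],1]]'

```text
time: 17.85
tool_pos: [0.5959, 0.0326, 0.1692]
tool_rot: [-0.421, 0.42, -0.568, 0.569]
contact_force: [-1.2, -0.2, -1.1]
gripper_width: 0.151
```

Call:
drive_tool --motion '[[[0,0,0],[0,0,0],1],[[0,0,0],[0,0,0],1],[[0,0,0],[0,0,0],1]]'

```text
time: 18.15
tool_pos: [0.5949, 0.0345, 0.1687]
tool_rot: [0.42, -0.42, 0.569, -0.568]
contact_force: [-1.0, 0.3, -0.3]
gripper_width: 0.146
```

```bash
python3 - <<'E'
from h import *
go(.5943,.0333,.1193,-107.3)
s=manip.state();f=manip.grab_frame('wrist');d=dict(f,p=s['tool_pos'],q=s['tool_rot']);np.savez('w6',**d)
g=manip.grab_frame('side')['img'];h=manip.grab_frame('scene')['img']
i=[cv2.resize(x,(400,300),interpolation=2) for x in(f['img'][140:350,140:420],g[130:265,204:384],h[140:290,160:360])]
i.append(cv2.resize(rect(d,s['tool_pos'],s['tool_pos'][2]+.0205,.04,100),(400,300)))
cv2.imwrite('pics/w6.png',cv2.vconcat([cv2.hconcat(i[:2]),cv2.hconcat(i[2:])]))
E
```

```text
t 18.15 p [0.5949 0.0345 0.1687] yaw -107.03 tilt [-5.e-04  4.e-04 -1.e+00] j [-0.07  0.03  1.74  0.    1.37  1.8 ] F [-1.   0.3 -0.3] w 0.146
shift [ 0.05  1.98 -0.01] turn 0.05
```

View pics/w6.png

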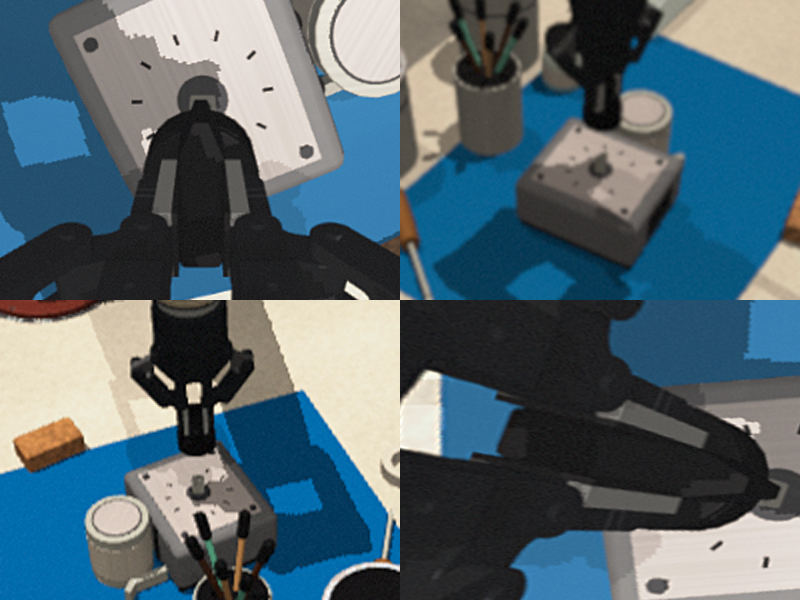

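Viewed pieces: the tin is still home; the knob is held upright over the shaft with its nose along the tool's +z. Lowering to just above the shaft tip, then gently on.

Call:
drive_tool --motion '[[[0.05,0.3,-0.03],[0,0.05,0],1],[[0,0.5,0],[0,0,0],1],[[0,0.5,0],[0,0,0],1],[[0,0.4,0],[0,0,0],1],[[0,0.2,0],[0,0,0],1],[[0,0,0],[0,0,0],1],[[0,0,0],[0,0,0],1]]'

```text
time: 19.0
tool_pos: [0.5944, 0.0328, 0.1214]
tool_rot: [-0.419, 0.419, -0.57, 0.57]
contact_force: [0.5, -0.1, -0.0]
gripper_width: 0.148
```

```bash
python3 - <<'E'
from h import *
import time
go(.5938,.0334,.1155,-107.3)
E
```

```text
t 19.0 p [0.5944 0.0328 0.1214] yaw -107.35 tilt [ 2.e-04 -0.e+00 -1.e+00] j [-0.07  0.07  1.78  0.    1.29  1.8 ] F [ 0.5 -0.1 -0. ] w 0.148
shift [-0.02  0.24 -0.03] turn -0.01
```

Call:
drive_tool --motion '[[[-0.02,0.1,-0.02],[0,0,0],1],[[0,0.1,0],[0,0,0],1],[[0,0.1,0],[0,0,0],1],[[0,0.1,0],[0,0,0],1],[[0,0,0],[0,0,0],1]]'

```text
time: 19.5
tool_pos: [0.5935, 0.0335, 0.1107]
tool_rot: [0.419, -0.419, 0.57, -0.569]
contact_force: [0.5, 0.3, -0.8]
gripper_width: 0.145
```

It has entered the bore with no force. Continuing down.

Call:
drive_tool --motion '[[[0,0.1,0],[0,0,0],1],[[0,0.1,0],[0,0,0],1],[[0,0.1,0],[0,0,0],1],[[0,0.1,0],[0,0,0],1],[[0,0.04,0],[0,0,0],1],[[0,0,0],[0,0,0],1],[[0,0,0],[0,0,0],1],[[0,0,0],[0,0,0],1]]'

```text
time: 20.3
tool_pos: [0.594, 0.0334, 0.1005]
tool_rot: [-0.419, 0.419, -0.57, 0.57]
contact_force: [-0.6, -0.0, -1.0]
gripper_width: 0.148
```

Call:
drive_tool --motion '[[[0,0.06,0],[0,0,0],1],[[0,0.06,0],[0,0,0],1],[[0,0,0],[0,0,0],1]]'

```text
time: 20.6
tool_pos: [0.5942, 0.0334, 0.0979]
tool_rot: [-0.419, 0.419, -0.57, 0.57]
contact_force: [-1.1, -0.1, 3.5]
gripper_width: 0.146
```

Call:
drive_tool --motion '[[[0,0.06,0],[0,0,0],1],[[0,0.06,0],[0,0,0],1],[[0,0,0],[0,0,0],1]]'

```text
time: 20.9
tool_pos: [0.5943, 0.0334, 0.095]
tool_rot: [-0.419, 0.419, -0.569, 0.57]
contact_force: [-1.3, 0.1, 6.3]
gripper_width: 0.147
```

Seating at z ≈ 0.0995 and the spring force match what's expected. Pressing on to the stop.

Call:
drive_tool --motion '[[[0,0.06,0],[0,0,0],1],[[0,0.06,0],[0,0,0],1],[[0,0,0],[0,0,0],1]]'

```text
time: 21.2
tool_pos: [0.5944, 0.0334, 0.0933]
tool_rot: [-0.419, 0.419, -0.57, 0.57]
contact_force: [-4.1, 0.2, 11.2]
gripper_width: 0.149
```

Call:
drive_tool --motion '[[[0,0.06,0],[0,0,0],1],[[0,0.06,0],[0,0,0],1],[[0,0,0],[0,0,0],1],[[0,0,0],[0,0,0],1],[[0,0,0],[0,0,0],1]]'

```text
time: 21.7
tool_pos: [0.5947, 0.0334, 0.0931]
tool_rot: [-0.419, 0.419, -0.569, 0.57]
contact_force: [-12.0, 0.2, 23.9]
gripper_width: 0.148
```

```bash
python3 - <<'E'
from h import *
go(.5938,.0334,.0935,-107.3)
f=manip.grab_frame('scene');c=cloud(f);p=c[180:330,150:330].reshape(-1,3)
q=p[(p[:,2]>.077)&(p[:,2]<.087)&(np.hypot(p[:,0]-.604,p[:,1]+.066)<.045)];print(len(q),cv2.minEnclosingCircle((q[:,:2]*1000).astype('f')))
g=manip.grab_frame('side')['img'];i=[cv2.resize(x,(400,300),interpolation=2) for x in(g[130:265,204:384],f['img'][140:290,160:360])]
cv2.imwrite('pics/end.png',cv2.hconcat(i))
E
```

```text
t 21.7 p [0.5947 0.0334 0.0931] yaw -107.33 tilt [ 5.e-04 -3.e-04 -1.e+00] j [-0.07  0.11  1.8  -0.    1.24  1.8 ] F [-12.    0.2  23.9] w 0.148
shift [ 0.01 -0.02 -0.03] turn -0.01
626 ((603.4879760742188, -68.33269500732422), 38.302703857421875)
```

View pics/end.png

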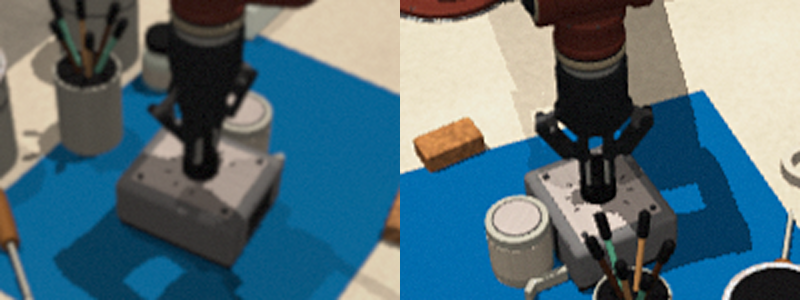

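```bash
python3 -c "
from plant import manip
print(manip.job_done()); s=manip.state(); print(s['time'],s['tool_pos'],s['contact_force'])"
```

```text
the job is handed in; nothing more can be done
None
the job is handed in; nothing more can be done
```

The tin is home in the cradle, and the knob is on the shaft and held pressed down. I handed the job in at about 21.7 s of the 72 s allowed; no verdict came back.

- **Tin:** I gripped it and slid it upright between the rails until it met the housing at about 20 N. My last camera estimate puts its centre at (0.6035, -0.068), about 2 mm from the computed pocket at (0.604, -0.0665). An earlier estimate gave y = -0.066, so the two differ by 2.5 mm, which is camera noise as far as I can tell.
- **Knob:** I turned it to match the shaft's flat, measured at -17°, with the tool's final yaw within 0.1° of that target. It slid onto the shaft with no force. The spring started pushing back at about the height where the knob should be fully on, and the tool then went about 6 mm lower to a hard stop.
- **Hold:** At hand-in the fingers gripped the knob and pressed down with about 24 N, and there was also about 12 N sideways along x. That sideways load was the only reading out of line, and the measured tool tilt was still under 0.001 rad.
- **Bystanders:** I saw none disturbed in the pictures, but I did not measure their positions again at the end.

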